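# Close and pin a drill jig over a coupling

### The arm

A 6-joint arm with a two-finger parallel gripper is mounted at the origin on a cart in front of the work surface, level with it; the furniture and walls round the work are solid. World frame = base frame: x ahead of the robot, y to its left, z up, the work surface at z = 0. Lengths are in m, angles in rad, forces in N, time in s.
With the tool pointing down it reaches from about 0.375 to 0.9 m from the base axis. Payload 3.1 kg.
Tool frame: the origin (TCP) lies between the finger pads; the fingertips stand robot.tip_extent ahead of it and the grasp point (between the pads) lies 3 mm ahead of it (robot.tip_extent is the distance from the TCP to the fingertips, in m); z points along the fingers, x is the direction in which the jaws open and shut, and the axes are right-handed (so a half turn about z gives the same grasp; the last joint's range is limited). The gripper opens to 87 mm and grips with 3 to 60 N. Pads are 19 mm wide; open, the fingers measure 117 mm over their backs; the gripper's body (75 mm by 190 mm) begins 51 mm behind the grasp point.
Start: joints at [-1.51, 0.527, 1.433, -0, 1.181, -0.178], TCP at [0.148, -0.607, 0.245] pointing down, gripper open.
Joint ranges: [-3.08, 3.08], [-0.75, 2.2], [0.22, 2.44], [-1.43, 4.57], [0, 2.65], [-2.85, 2.85]. Speed limits (rad/s): [2.79, 2.79, 3.14, 3.14, 3.14, 3.14].

### API

Orientations are given as a unit quaternion [x, y, z, w].
In Python, from rig import robot, cams gives the robot as it stands.
- The arm moves only by the tool carry_out, never from a script. Its argument "steps" is a list of rows, each a list of 3 entries, a list of its own where there are three numbers: the shift along the world's x, y, z in cm, then the turn about the world's z in degrees, then the closure, from 0 (fully open) to 1 (shut). In form: [[[dx, dy, dz], spin, fingers], ...]. A call has 1 to 10 rows; each row shifts and turns the pose as measured when the row begins; what a row does not reach is not made up. A row lasts 1/10 s, in which the tool goes at most 50 mm and 8.59 degrees, less where a joint would pass 70% of its speed; a pose out of reach is approached as far as the arm can. A call with a gripper value outside its range is refused whole. The fingers move at their own pace and stop on an object; "squeeze" is the grip in N (left out, the last holds). Time passes only in rows, so rows that do not move let the fingers close. It gives the time, the measured TCP pose, the force and the opening at its end, in the units of the state.
- robot.get_obs(): the state, without advancing time (a new reading comes with each control period).
- cams.camera(name): name is "side" or "top" or "wrist"; returns a dict with "pixels" (400x640x3 uint8, red, green, blue), "fx", "fy", "cx", "cy" (pixels), "k1" (the pictures are not rectified: a ray, as slopes to the right and down, at radius r is drawn at 1 + k1 r^2 times it, then the intrinsics apply), "eye" and "rotation" of the camera in the world. Camera axes: x right, y up, looking along -z (the intrinsics and any distortion apply to the point x, -y, -z); pixel columns grow to the right and rows downward; lengths in m; the calibration is good to about 2 mm. A picture is of the moment at which its call begins. There is no depth.
- robot.hand_in(): hands the job in, once; it reports no verdict.
The state is a dict: "time": time; "q": joint angles; "joint_velocities": joint speeds; "joint_torque": joint torques, N m; "position": TCP position; "tool_rot": TCP orientation; "ft_force": force on the tool from outside, world axes, zero at the start; "moment": the same for the moment, N m; "grip_width": finger opening in m.
Only numpy, scipy, OpenCV 4.12 (cv2) and the standard library are available. Lean on these libraries where they do the work, as an engineer would, in place of code of your own. Each camera call takes 0.05 s, during which the arm holds its last target. There are 200 camera calls.

### The job

A coupling is lying in the green drill jig, ready for cross-drilling. Fit the loose drill plate onto the jig's two dowels so that it sits fully down between the two ears, then lock it with the red T-handled pin: push the pin fully home, through both ears and the plate's boss, until its shoulder rests against the ear. Either end of the plate may face you and the pin may go in from either side; do not disturb the other things on the bench.

Things in the scene. Friction and masses are not known exactly. Their poses are not given: they have to be found in the camera images.
- jig: Green drill jig, fixed, base 216 x 96 x 14 mm, a white coupling lying in it (below z = 64 mm). Origin: centre of its underside on the bench; x along its length, y across, z up. At mid-length two upright ears, 44 mm along x, stand at y = -36 to -26 and 26 to 36 mm, tops at z = 107 mm, each bored along y with a 17 mm hole at x = 0, z = 90 mm
- jig_seat (a point): Where the drill plate's origin belongs: x = 0, y = 0, z = 66 mm in the jig's frame, same axes. Level with the flat tops of the two end blocks (26 x 46 mm, at x = -86 and +86 mm), each with an upright bullet-nosed steel dowel in its middle, 10 mm in diameter, 18 mm tall
- jig_hole_right (a point): Centre of the 17 mm hole at the outer face of the ear on the jig's -y side (x = 0, y = -36, z = 90 mm in the jig's frame; same axes)
- jig_hole_left (a point): Centre of the 17 mm hole at the outer face of the ear on the jig's +y side (x = 0, y = 36, z = 90 mm in the jig's frame; same axes)
- drill_plate: Loose aluminium drill plate, 200 x 46 x 10 mm, about 0.45 kg, same end for end, flat on the bench. Origin: centre of its underside; x along its length, z up. 12.5 mm dowel holes at x = -86 and 86 mm. Boss on its middle 34 x 46 mm, z = 10 to 38 mm, bored along y with a 17 mm hole at x = 0, z = 24 mm (in line with the ears' holes once seated). Steel bushes, 6 mm high, at x = -48 and 48 mm
- plate_handle (a point): Centre of the black handle bar above the plate's boss, 65 mm over the plate's underside; bar 66 mm long along the plate's x, 14 mm wide, 14 mm high, 20 mm clear of the boss; same axes as the plate
- lock_pin: Loose T-handled steel lock pin, 145 mm long, all 14 mm thick, about 0.16 kg, flat on the bench. Origin: on the underside, below the middle of its square neck; its axis runs along x at z = 7 mm, nose at +x. Neck x = -20 to 20 mm; red T-bar, 70 mm along y, x = -34 to -20 mm; flat shoulder, 28 mm along y, x = 20 to 25 mm; round 14 mm shank x = 25 to 111 mm, last 12 mm tapered to 7 mm
- pin_tip (a point): Tip of the lock pin's nose, on its axis; same axes as the pin (x points out of the nose). Fully home it stands 50 mm from the jig's middle, beyond the far ear
- pin_grip (a point): Middle of the lock pin's square neck, 14 x 14 mm and 40 mm long, on its axis: the place to grip; same axes as the pin. Fully home it stands 61 mm from the jig's middle
- paste_tin: Bystander: round black and yellow tin, 70 mm in diameter, 55 mm high, standing; origin at the centre of its underside
- plug_gauge: Bystander: round plug gauge, black knurled with grey ends and a red ring, 22 mm in diameter, 99 mm long, lying; origin under its middle
- hex_key: Bystander: black L-shaped hex key lying flat, 32 x 104 x 8 mm; origin under the middle of its outline, y along its long leg

How it is judged:
On the way, in this order (a step that is already met when the one before it is completed fails the run):
1. the drill plate sits fully down on the jig's dowels (x of drill_plate in the frame of jig between -0.004 and 0.004 m and y of drill_plate in the frame of jig between -0.004 and 0.004 m and z of drill_plate in the frame of jig between 0.062 and 0.069 m and angle between the x axis of drill_plate and the x axis of jig, either way round below 0.05 rad and angle between the z axis of drill_plate and the z axis of jig, either way round below 0.035 rad), for 0.2 s.
2. the lock pin is fully home through both ears and the plate's boss (all of step 1 and x of pin_tip in the frame of jig between -0.005 and 0.005 m and z of pin_tip in the frame of jig between 0.085 and 0.095 m and ((y of pin_tip in the frame of jig above 0.0445 m and y of pin_grip in the frame of jig below -0.05 m) or (y of pin_tip in the frame of jig below -0.0445 m and y of pin_grip in the frame of jig above 0.05 m)) and angle between the x axis of lock_pin and the y axis of jig, either way round below 0.08 rad), for 0.2 s.
At the end, for the whole second after the job is handed in: Plate flat on the end blocks: within 4 mm of the jig's middle, under 3 mm above its seat, turned < 0.05 and tilted < 0.035 rad. Pin through both ears and the boss from either side: shoulder within 5.5 mm of the ear, tip within 5 mm of the bore's axis, axis within 0.08 rad of it. Both at rest (all of step 2 and linear speed of each of drill_plate, lock_pin below 0.02 m/s); the robot touches nothing.
It fails at once if the paste tin is moved more than 30 mm (distance of paste_tin from where it was at the start of the episode above 0.03 m).
It fails at once if the plug gauge is moved more than 30 mm (distance of plug_gauge from where it was at the start of the episode above 0.03 m).
It fails at once if the hex key is moved more than 30 mm (distance of hex_key from where it was at the start of the episode above 0.03 m).
It also fails if it takes over 58 s, if anything falls off the work surface, if the arm or the gripper's body presses on something with over 40 N, if the wrist force passes 120 N, or if a joint passes its speed limit or range.

## Working session

There is one attempt and no reset: what is moved stays moved. The work goes in short steps, Python scripts to look and compute and a tool call to move; the robot and the scene stay as the last step left them, time stands still between calls to the robot, and variables do not carry over. Pictures are saved under pics/ and viewed, about 8 in all and at most 12, crops included, and the job is handed in when it is done.

Besides the shell and the picture viewer there is one more tool, called after "Call:" as a command line: name --argument value ..., lists and objects as JSON in quotes. carry_out: Moves the arm, as the interface text tells. Its arguments: {"type":"object","properties":{"steps":{"type":"array"},"squeeze":{"type":"number"}},"required":["steps"]}

```bash
mkdir -p pics; ls
cat > h.py <<'E'
import numpy as np, cv2
from rig import robot, cams
def save(n,f,crop=None):
    c=cams.camera(n); im=c["pixels"][:,:,::-1]
    cv2.imwrite(f,im); return c
def ray(c,u,v):
    k=np.array([[c["fx"],0,c["cx"]],[0,c["fy"],c["cy"]],[0,0,1.]])
    p=cv2.undistortPoints(np.array([[[u,v]]],float),k,np.array([c["k1"],0,0,0.]))[0,0] if c["k1"] else np.array([(u-c["cx"])/c["fx"],(v-c["cy"])/c["fy"]])
    d=np.array(c["rotation"])@np.array([p[0],-p[1],-1]); return np.array(c["eye"]),d
def at(c,u,v,z):
    e,d=ray(c,u,v); return (e+d*(z-e[2])/d[2]).round(4)
def proj(c,P):
    p=np.array(c["rotation"]).T@(np.array(P)-np.array(c["eye"])); x,y=p[0]/-p[2],-p[1]/-p[2]
    s=1+c["k1"]*(x*x+y*y); return np.round([c["fx"]*x*s+c["cx"],c["fy"]*y*s+c["cy"]],1)
E
python3 - <<'E'
from h import *
import pickle
d={n:save(n,f"pics/{n}0.png") for n in("top","side")}
pickle.dump(d,open("c0.pkl","wb"))
for n in d: print(n,d[n]["eye"],d[n]["rotation"],d[n]["fx"],d[n]["k1"])
print(robot.get_obs(),robot.tip_extent)
E
```

```text
pics
top [ 0.41110305 -0.14111269  0.94412738] [-0.05863797  0.07108348  0.70756959 -0.70060973] 377.00653289259674 -0.010584865737983905
side [ 1.54192626 -0.04360928  0.63334781] [0.33199765 0.37978442 0.63738455 0.58247943] 514.5569675497771 -0.0046706995320517815
{'time': 0.1, 'q': array([-1.51050452e+00,  5.28362845e-01,  1.43377690e+00, -1.19437990e-05,
        1.18143937e+00, -1.78472405e-01]), 'joint_velocities': array([ 0.00047477, -0.00209369, -0.00497166,  0.00193375,  0.00014428,
        0.00036567]), 'joint_torque': array([ 6.50618904e-05, -4.40983415e+01, -1.77151448e+01,  6.33993326e-02,
        5.33843448e-02, -4.99367366e-05]), 'position': array([ 0.14781753, -0.60662024,  0.24367497]), 'tool_rot': array([ 7.86290427e-01, -6.17856276e-01, -6.63746872e-04, -7.38902563e-04]), 'ft_force': array([-0.92315539,  0.35916092,  0.06939659]), 'moment': array([0.00170341, 0.00778666, 0.00193722]), 'grip_width': 0.08692320517016273} 0.022
```

```bash
sed -i '1a from scipy.spatial.transform import Rotation as R' h.py; sed -i 's/np.array(c\["rotation"\])/R.from_quat(c["rotation"]).as_matrix()/' h.py; cat > /dev/null; grep -n as_matrix h.py
```

```text
10:    d=R.from_quat(c["rotation"]).as_matrix()@np.array([p[0],-p[1],-1]); return np.array(c["eye"]),d
14:    p=R.from_quat(c["rotation"]).as_matrix().T@(np.array(P)-np.array(c["eye"])); x,y=p[0]/-p[2],-p[1]/-p[2]
```

View pics/top0.png

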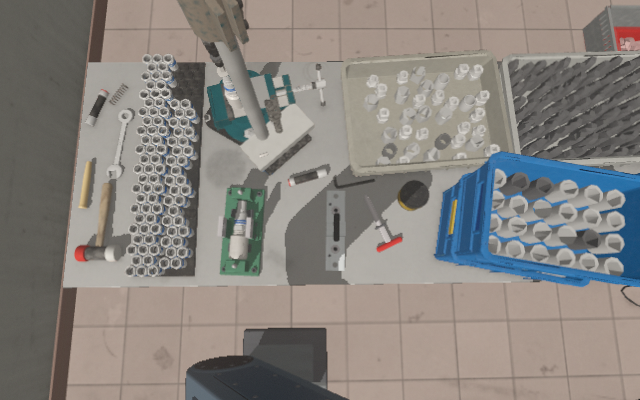

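View pics/side0.png

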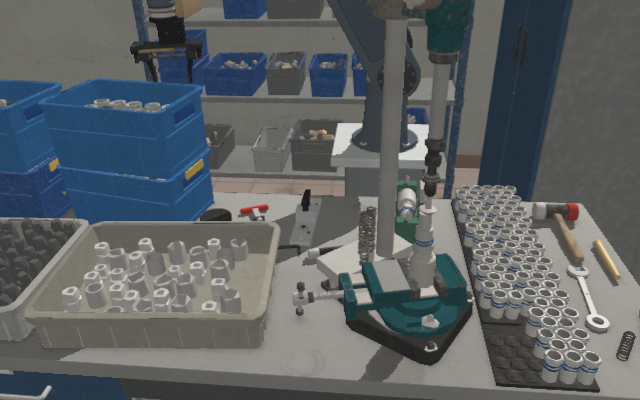

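Run:
```python
import cv2,pickle
from h import at
im=cv2.imread("pics/top0.png")[165:290,210:440]
cv2.imwrite("pics/crop.png",cv2.resize(im,(782,425),interpolation=cv2.INTER_CUBIC))
c=pickle.load(open("c0.pkl","rb"))["top"]
for n,u,v,z in [("jig base TL",230,185,.014),("TR",266,188,.014),("BL",221,273,.014),("BR",259,275,.014),("bar top",336,213,.072),("bar bot",336,241,.072),("hexk",340,183,0),("gauge",307,177,.011),("tin",412,193,.055),("pin nose",367,197,.007),("pin T L",377,250,.014),("T R",402,239,.014),("box edge",437,250,.1),("tray corner",350,170,.05)]:
    print(n,at(c,u,v,z))
```

```text
jig base TL [0.6275 0.0758 0.014 ]
TR [ 0.619  -0.0149  0.014 ]
BL [0.4096 0.0903 0.014 ]
BR [ 0.4039 -0.0014  0.014 ]
bar top [ 0.5448 -0.1872  0.072 ]
bar bot [ 0.4794 -0.1861  0.072 ]
hexk [ 0.6338 -0.2027  0.    ]
gauge [ 0.6475 -0.1182  0.011 ]
tin [ 0.5947 -0.3731  0.055 ]
pin nose [ 0.5952 -0.2702  0.007 ]
pin T L [ 0.4609 -0.2895  0.014 ]
T R [ 0.4872 -0.3526  0.014 ]
box edge [ 0.4548 -0.4105  0.1   ]
tray corner [ 0.6546 -0.2247  0.05  ]
```

View pics/crop.png

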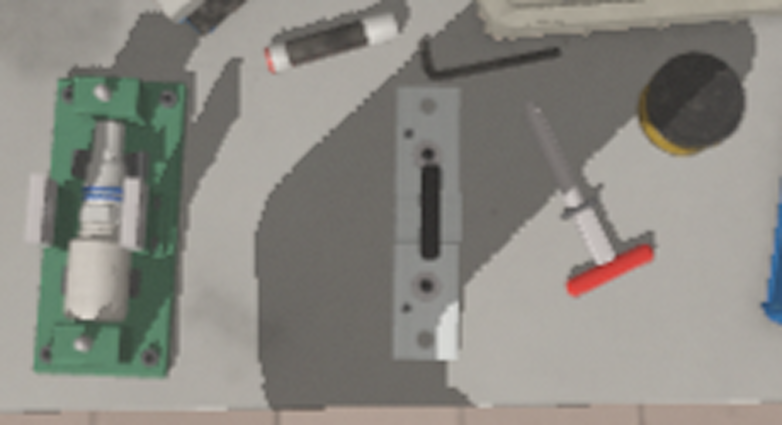

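Run:
```python
import pickle
from h import at
c=pickle.load(open("c0.pkl","rb"))["top"]
f=lambda u,v,z: at(c,210+u/3.4,165+v/3.4,z)[:2]
for n,u,v,z in [("pl TL",397,88,.01),("TR",461,87,.01),("BL",392,359,.01),("BR",459,359,.01),("hole T",428,105,.01),("hole B",425,339,.01),("bar T",430,165,.072),("bar B",430,260,.072),("dowT",102,91,.082),("dowB",84,343,.082),("nose",532,106,.007),("Tc",611,271,.014),("jTL",59,78,.014),("jTR",185,84,.014),("jBL",34,370,.014),("jBR",167,376,.014),("earL",41,210,.107),("earR",134,214,.107)]: print(n,f(u,v,z))
```

```text
pl TL [ 0.6112 -0.1681]
TR [ 0.6116 -0.2159]
BL [ 0.4126 -0.1619]
BR [ 0.412 -0.21 ]
hole T [ 0.5981 -0.191 ]
hole B [ 0.4265 -0.1858]
bar T [ 0.5436 -0.1883]
bar B [ 0.4783 -0.1872]
dowT [0.5953 0.0362]
dowB [0.4251 0.0432]
nose [ 0.5973 -0.2689]
Tc [ 0.4735 -0.3214]
jTL [0.6199 0.0822]
jTR [ 0.6146 -0.011 ]
jBL [0.4077 0.0926]
jBR [ 0.4025 -0.0018]
earL [0.5108 0.0686]
earR [0.5076 0.0078]
```

Call:
carry_out --steps '[[[0, 5, 1], -7, 0], [[1, 5, 1], -7, 0], [[2, 4.5, 0], 0, 0], [[2.5, 4, 0], 0, 0], [[3, 4, 0], 0, 0], [[3.5, 3.5, 0], 0, 0], [[3.5, 3.5, 0], 0, 0], [[3.5, 3.5, 0], 0, 0], [[3.5, 3.5, 0], 0, 0], [[3.5, 3.5, 0], 0, 0]]'

```text
time: 1.1
position: [0.4033, -0.202, 0.2592]
tool_rot: [-0.696, 0.718, 0.002, 0.001]
ft_force: [-0.4, -1.0, 0.2]
grip_width: 0.0871
```

Call:
carry_out --steps '[[[4, 0.6, -1], 0, 0], [[4, 0.6, -1], 0, 0], [[2.8, 0.2, -2], 0, 0], [[0, 0, 0], 0, 0]]'

```text
time: 1.5
position: [0.518, -0.1801, 0.2176]
tool_rot: [-0.7, 0.714, 0.002, 0.002]
ft_force: [-1.4, -0.1, -0.0]
grip_width: 0.0872
```

```bash
cat > tgt.py <<'E'
import sys,cv2
from h import *
c=save("wrist",f"pics/{sys.argv[1]}.png"); o=robot.get_obs(); print(o["position"],R.from_quat(o["tool_rot"]).as_euler("xyz",degrees=True)); print(c["eye"])
pickle=__import__("pickle"); pickle.dump(c,open("cw.pkl","wb"))
E
python3 tgt.py w1
```

```text
[ 0.51677251 -0.18020834  0.21861199] [179.94264405   0.31638119 -91.21852087]
[ 0.59312561 -0.18157652  0.35775129]
```

View pics/w1.png

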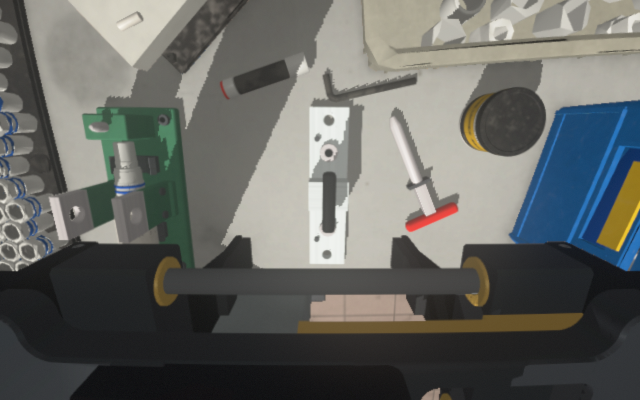

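Run:
```python
import pickle
from h import at
c=pickle.load(open("cw.pkl","rb"))
for n,u,v,z in [("pl TL",310,107,.01),("TR",349.5,107,.01),("BL",309,264,.01),("BR",348,264,.01),("hole T",329,114,.01),("hole B",327,254,.01),("bar T",330,173,.072),("bar B",329,233,.072),("nose",395,112,.007),("Tc",432,218,.014),("dowT",97,121,.08)]: print(n,at(c,u,v,z)[:2])
```

```text
pl TL [ 0.6136 -0.167 ]
TR [ 0.6127 -0.2128]
BL [ 0.4129 -0.1595]
BR [ 0.412  -0.2121]
hole T [ 0.6054 -0.189 ]
hole B [ 0.4273 -0.184 ]
bar T [ 0.5462 -0.1879]
bar B [ 0.4815 -0.1861]
nose [ 0.6064 -0.2666]
Tc [ 0.4767 -0.3185]
dowT [0.6031 0.0356]
```

Call:
carry_out --steps '[[[-0.4, -0.6, -4], 0, 0], [[0, 0, -4], 0, 0], [[0, 0, -3], 0, 0], [[0, 0, -2], 0, 0], [[0, 0, 0], 0, 0]]'

```text
time: 2.05
position: [0.509, -0.1882, 0.0891]
tool_rot: [-0.699, 0.715, 0.0, 0.001]
ft_force: [-0.2, 0.6, -0.4]
grip_width: 0.0875
```

Call:
carry_out --steps '[[[0.3, 0.1, -1.9], 0, 0], [[0, 0, 0], 0, 0], [[0, 0, 0], 0, 0.5], [[0, 0, 0], 0, 1], [[0, 0, 0], 0, 1], [[0, 0, 0], 0, 1], [[0, 0, 0], 0, 1], [[0, 0, 0], 0, 1]]' --squeeze 50

```text
time: 2.85
position: [0.5127, -0.1905, 0.0788]
tool_rot: [-0.698, 0.716, -0.005, 0.002]
ft_force: [0.7, 0.2, -0.2]
grip_width: 0.047
```

Call:
carry_out --steps '[[[0, 0.3, -0.8], 0, 0.6], [[0, 0, -0.1], 0, 0.6], [[0, 0, 0], 0, 1], [[0, 0, 0], 0, 1], [[0, 0, 0], 0, 1], [[0, 0, 0], 0, 1], [[0, 0, 0], 0, 1], [[0, 0, 0], 0, 1], [[0, 0, 0], 0, 1], [[0, 0, 0], 0, 1]]'

```text
time: 3.85
position: [0.5124, -0.187, 0.0683]
tool_rot: [-0.698, 0.716, -0.004, 0.002]
ft_force: [0.6, -0.2, -0.9]
grip_width: 0.0134
```

Call:
carry_out --steps '[[[0, 0, 1], 0, 1], [[0, 0, 3], 0, 1], [[0, 0, 4], 0, 1], [[0, 0, 4], 0, 1], [[0, 0, 3], 0, 1], [[0, 0, 0], 0, 1]]'

```text
time: 4.45
position: [0.5079, -0.1842, 0.2221]
tool_rot: [-0.698, 0.716, 0.001, 0.001]
ft_force: [0.9, -0.2, -4.0]
grip_width: 0.0136
```

Call:
carry_out --steps '[[[0, 2, 0], -0.5, 1], [[0, 3, 0], -0.5, 1], [[0, 4, 0], 0, 1], [[0, 4, 0], 0, 1], [[0, 4, 0], 0, 1], [[0, 3, 0], 0, 1], [[0, 2, 0], 0, 1], [[0, 0.7, 0], 0, 1], [[0, 0, 0], 0, 1], [[0, 0, 0], 0, 1]]'

```text
time: 5.45
position: [0.4967, 0.0506, 0.2105]
tool_rot: [-0.691, 0.723, 0.01, -0.007]
ft_force: [-0.2, -0.0, -4.3]
grip_width: 0.0137
```

```bash
python3 tgt.py w2
python3 - <<'E'
from h import *
import pickle
c=save("top","pics/top2.png");pickle.dump(c,open("ct.pkl","wb"))
a=cv2.resize(c["pixels"][165:290,200:300,::-1],(400,500),interpolation=cv2.INTER_CUBIC)
b=cv2.resize(cv2.imread("pics/w2.png")[60:340,180:460],None,fx=1.428,fy=1.785)
cv2.imwrite("pics/m2.png",np.hstack([a,b[:500,:400]]))
E
```

```text
[0.49671742 0.05034498 0.21048092] [178.66459388   0.22681925 -92.69229013]
[0.57490808 0.04727092 0.34892658]
```

View pics/w2.png

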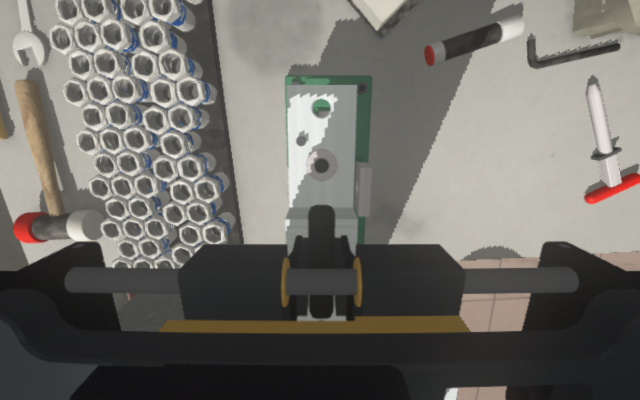

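Run:
```python
import pickle
from h import *
c=pickle.load(open("cw.pkl","rb"))
for n,u,v,z in [("jTL",287,76,.014),("jTR",371,76,.014),("plTL",289,85,.152),("plTR",357,84,.152),("hole",321,108,.152),("bush",321,166,.158)]: print(n,at(c,u,v,z)[:2])
j=R.from_euler('z',-.046).as_matrix(); o=np.array([.5105,.0400,0])
for P in ([.108,.048,.014],[.108,-.048,.014],[.022,-.036,.107],[-.022,-.036,.107],[.022,-.026,.107]): print(P,proj(c,o+j@np.array(P)))
```

```text
jTL [0.6207 0.0836]
jTR [ 0.6166 -0.0075]
plTL [0.5964 0.0678]
plTR [0.595  0.0241]
hole [0.5813 0.0479]
bush [0.5441 0.0495]
[0.108, 0.048, 0.014] [287.6  76.1]
[0.108, -0.048, 0.014] [376.   76.2]
[0.022, -0.036, 0.107] [376.3 169.4]
[-0.022, -0.036, 0.107] [373.5 217.9]
[0.022, -0.026, 0.107] [364.6 169.4]
```

Call:
carry_out --steps '[[[1, -0.7, 0], 0, 1], [[0.4, -0.4, 0], 0, 1], [[0, 0, 0], 0, 1], [[0, 0, 0], 0, 1]]'

```text
time: 5.95
position: [0.514, 0.0345, 0.211]
tool_rot: [-0.688, 0.725, 0.008, -0.006]
ft_force: [-0.5, 0.4, -3.3]
grip_width: 0.0134
```

Call:
carry_out --steps '[[[-0.35, 0.6, -1], 0, 1], [[0, 0, -1], 0, 1], [[0, 0, 0], 0, 1], [[0, 0, 0], 0, 1], [[0, 0, 0], 0, 1]]'

```text
time: 6.45
position: [0.5088, 0.0414, 0.1885]
tool_rot: [-0.688, 0.725, 0.009, -0.007]
ft_force: [0.1, 0.0, -3.7]
grip_width: 0.0134
```

```bash
python3 tgt.py w3
python3 - <<'E'
from h import *
import pickle
c=save("top","pics/top3.png");pickle.dump(c,open("ct.pkl","wb"))
a=cv2.resize(c["pixels"][165:290,210:285,::-1],(360,600),interpolation=cv2.INTER_CUBIC)
b=cv2.resize(cv2.imread("pics/w3.png")[50:250,260:400],(420,600),interpolation=cv2.INTER_CUBIC)
cv2.imwrite("pics/m3.png",np.hstack([a,b]))
E
```

```text
[0.50888876 0.04141445 0.1885875 ] [178.70298565   0.19272375 -93.00622905]
[0.58694753 0.03770659 0.32697491]
```

View pics/m3.png

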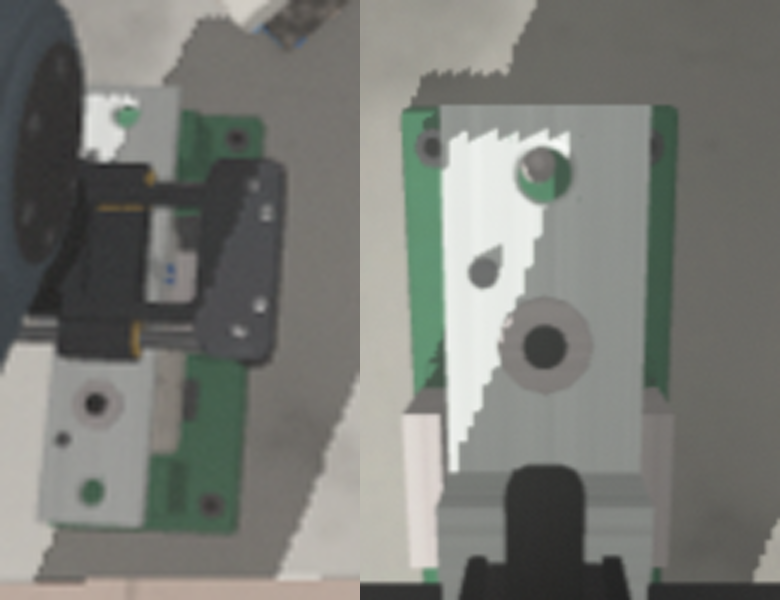

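Run:
```python
import pickle
from h import *
c=pickle.load(open("cw.pkl","rb"))
f=lambda u,v,z:at(c,260+(u-360)/3,50+v/3,z)[:2]
for n,u,v,z in [("dow",541,161,.083),("hole top",544,173,.130),("bush",545,347,.136),("earLo",403,414,.107),("earRo",674,414,.107),("jTL",402,107,.014),("jTR",678,107,.014),("plTL",439,106,.13),("plTR",651,106,.13)]: print(n,f(u,v,z))
```

```text
dow [0.5983 0.0386]
hole top [0.5936 0.0379]
bush [0.5564 0.0396]
earLo [0.5359 0.0784]
earRo [0.5322 0.0067]
jTL [0.6216 0.0853]
jTR [ 0.6167 -0.0087]
plTL [0.6085 0.0597]
plTR [0.6062 0.0143]
```

Call:
carry_out --steps '[[[0.4, 0.08, 0], 0, 1], [[0, 0, 0], 0, 1], [[0, 0, 0], 0, 1], [[0, 0, 0], 0, 1]]'

```text
time: 6.95
position: [0.5144, 0.0421, 0.1896]
tool_rot: [-0.688, 0.725, 0.008, -0.006]
ft_force: [-0.7, -0.6, -4.4]
grip_width: 0.0135
```

Call:
carry_out --steps '[[[-0.05, 0, -0.7], 0, 1], [[0, 0, -0.7], 0, 1], [[0, 0, -0.5], 0, 1], [[0, 0, 0], 0, 1], [[0, 0, 0], 0, 1]]'

```text
time: 7.45
position: [0.5133, 0.0421, 0.1684]
tool_rot: [-0.688, 0.725, 0.009, -0.006]
ft_force: [-0.7, -0.7, -4.2]
grip_width: 0.0138
```

```bash
python3 tgt.py w4
python3 - <<'E'
from h import *
b=cv2.resize(cv2.imread("pics/w4.png")[50:250,240:400],(640,800),interpolation=cv2.INTER_CUBIC)[:600]
cv2.imwrite("pics/m4.png",b)
E
```

```text
[0.51322463 0.04210136 0.16839146] [178.78607773   0.18059629 -93.01440099]
[0.59118099 0.03838068 0.30700517]
```

View pics/m4.png

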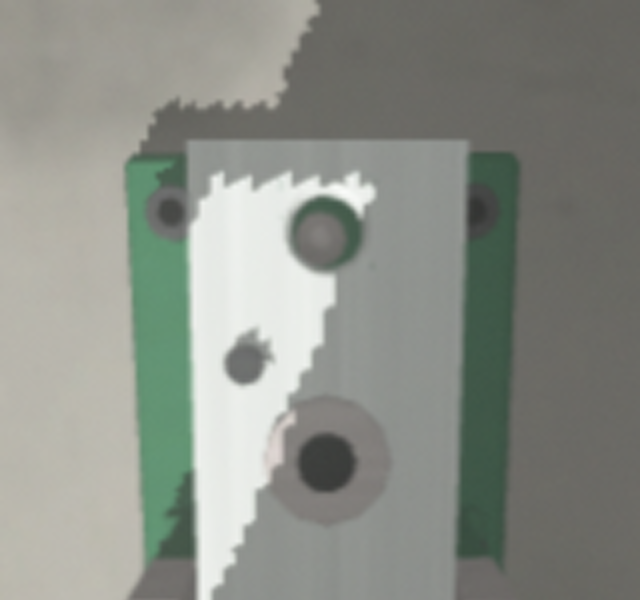

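Run:
```python
import pickle
from h import *
c=pickle.load(open("cw.pkl","rb"))
f=lambda u,v,z:at(c,240+u/4,50+v/4,z)[:2]
for n,u,v,z in [("dow",320,237,.083),("hole top",326,234,.110),("bush",327,462,.116),("earLo",128,558,.107),("earRo",505,558,.107),("jTL",126,158,.014),("jTR",519,155,.014),("plTL",187,141,.11),("plTR",468,141,.11)]: print(n,f(u,v,z))
```

```text
dow [0.5981 0.0396]
hole top [0.5977 0.0385]
bush [0.5611 0.0402]
earLo [0.5442 0.0771]
earRo [0.5407 0.0091]
jTL [0.6209 0.0856]
jTR [ 0.6166 -0.0087]
plTL [0.6132 0.0601]
plTR [0.6108 0.0149]
```

Call:
carry_out --steps '[[[0, 0.1, -0.3], 0, 1], [[0, 0, -0.5], 0, 1], [[0, 0, -0.5], 0, 1], [[0, 0, -0.3], 0, 1], [[0, 0, 0], 0, 1], [[0, 0, 0], 0, 1]]'

```text
time: 8.1
position: [0.5136, 0.0432, 0.1512]
tool_rot: [-0.688, 0.725, 0.008, -0.006]
ft_force: [0.3, -0.5, -4.0]
grip_width: 0.0133
```

Call:
carry_out --steps '[[[0, 0, -0.4], 0, 1], [[0, 0, -0.4], 0, 1], [[0, 0, -0.3], 0, 1], [[0, 0, 0], 0, 1], [[0, 0, 0], 0, 1]]'

```text
time: 8.6
position: [0.5138, 0.0431, 0.1394]
tool_rot: [-0.688, 0.725, 0.008, -0.006]
ft_force: [0.4, 0.5, -4.3]
grip_width: 0.0132
```

Call:
carry_out --steps '[[[0, 0, -0.25], 0, 1], [[0, 0, -0.2], 0, 1], [[0, 0, 0], 0, 1], [[0, 0, 0], 0, 1]]'

```text
time: 9.0
position: [0.5132, 0.0431, 0.1355]
tool_rot: [-0.688, 0.725, 0.008, -0.006]
ft_force: [-2.3, -0.5, -1.2]
grip_width: 0.0136
```

Call:
carry_out --steps '[[[0, 0, -0.15], 0, 1], [[0, 0, 0], 0, 1], [[0, 0, 0], 0, 1]]'

```text
time: 9.3
position: [0.5128, 0.0432, 0.1349]
tool_rot: [-0.689, 0.725, 0.008, -0.006]
ft_force: [-2.9, -0.9, 1.3]
grip_width: 0.0136
```

Call:
carry_out --steps '[[[0, 0, 0], 0, 0.7], [[0, 0, 0], 0, 0.6], [[0, 0, 0], 0, 0.6], [[0, 0, 0], 0, 0.6], [[0, 0, 0], 0, 0.6]]'

```text
time: 9.8
position: [0.5162, 0.0428, 0.1353]
tool_rot: [-0.688, 0.725, 0.006, -0.004]
ft_force: [0.1, 0.5, -0.3]
grip_width: 0.0344
```

Run:
```python
import pickle
from h import *
c=pickle.load(open("c0.pkl","rb"))["top"]
for z in (0,.13,.26): print(z,[at(c,u,v,z)[:2] for u,v in[(437,257),(443,193),(490,265),(497,157)]])
```

```text
0 [array([ 0.4426, -0.4413]), array([ 0.6055, -0.4677]), array([ 0.4213, -0.5731]), array([ 0.7011, -0.6178])]
0.13 [array([ 0.4383, -0.3999]), array([ 0.5787, -0.4227]), array([ 0.4199, -0.5136]), array([ 0.6611, -0.5521])]
0.26 [array([ 0.4339, -0.3586]), array([ 0.5519, -0.3777]), array([ 0.4185, -0.4541]), array([ 0.6212, -0.4865])]
```

Call:
carry_out --steps '[[[0, 0, 1], 0, 0.6], [[0, 0, 2], 0, 0.6], [[0, 0, 4], 0, 0.4], [[0, 0, 4], 0, 0], [[0, 0, 0], 0, 0]]'

```text
time: 10.3
position: [0.5156, 0.0428, 0.2503]
tool_rot: [-0.688, 0.726, 0.006, -0.004]
ft_force: [0.7, -0.4, -0.1]
grip_width: 0.0515
```

```bash
python3 tgt.py w5
python3 - <<'E'
from h import *
import pickle
c=save("side","pics/side5.png");pickle.dump(c,open("cs.pkl","wb"))
b=cv2.resize(cv2.imread("pics/w5.png"),(640,400))
a=cv2.resize(cv2.imread("pics/side5.png")[165:265,10:460],(640,142))
s=cv2.resize(cv2.imread("pics/side5.png")[170:245,380:440],(160,200),interpolation=cv2.INTER_CUBIC)
im=np.vstack([b,a]); im=np.hstack([im,np.zeros((542,160,3),np.uint8)]); im[:200,640:]=s
cv2.imwrite("pics/m5.png",im)
E
```

```text
[0.51409834 0.04296612 0.24823397] [ 1.78887233e+02  1.74491404e-01 -9.30270641e+01]
[0.59262729 0.0392206  0.38941624]
```

View pics/m5.png

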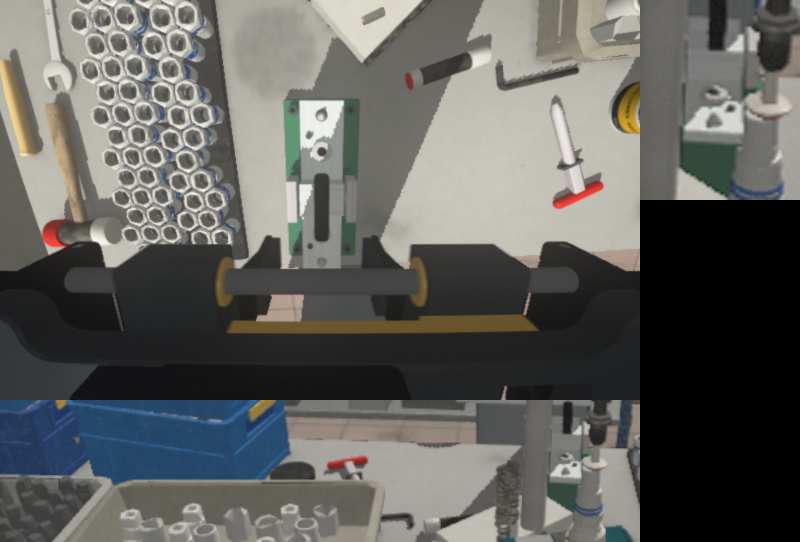

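Call:
carry_out --steps '[[[0, -3, 0], 3, 0], [[0, -4, 0], 4, 0], [[0, -4.5, 0], 4, 0], [[0, -4.5, 0], 4, 0], [[0, -4.5, 0], 4, 0], [[0, -4.5, 0], 3, 0], [[-0.5, -4, 0], 3, 0], [[-0.5, -3, -1], 0, 0], [[0, -1, -1], 0, 0], [[0, 0, 0], 0, 0]]'

```text
time: 11.4
position: [0.492, -0.294, 0.2123]
tool_rot: [0.835, -0.55, -0.021, 0.011]
ft_force: [-0.9, 1.0, -0.7]
grip_width: 0.0871
```

```bash
python3 - <<'E'
import pickle
from h import *
c=pickle.load(open("cw.pkl","rb"))
for n,u,v,z in [("nose",557,97,.007),("Tc",578,195,.014),("bar T",321,174,.138),("bar B",321,240,.138),("dowT",320,115,.084),("dowB",321,262,.084),("earL",292,200,.107),("earR",352,200,.107)]: print(n,at(c,u,v,z)[:2])
E
python3 tgt.py w6
```

```text
nose [ 0.6089 -0.2653]
Tc [ 0.4775 -0.3138]
bar T [0.5469 0.0425]
bar B [0.4832 0.0458]
dowT [0.5982 0.041 ]
dowB [0.4313 0.0487]
earL [0.5158 0.0741]
earR [0.5126 0.0124]
[ 0.49218554 -0.29326766  0.21277788] [177.6224909    1.34395386 -66.72549711]
[ 0.56754183 -0.26404936  0.34922448]
```

View pics/w6.png

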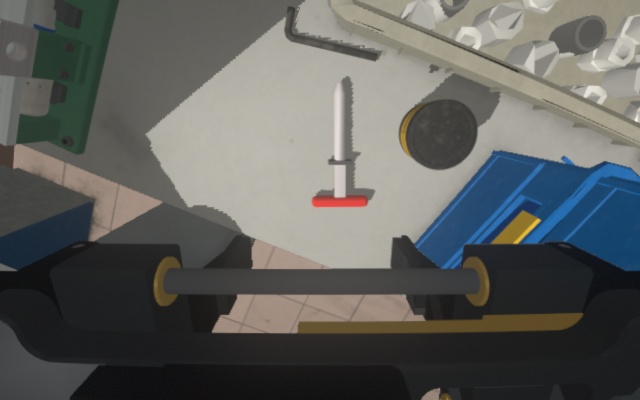

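Run:
```python
import pickle
from h import *
c=pickle.load(open("cw.pkl","rb"))
P={n:at(c,u,v,z)[:2] for n,u,v,z in [("nose",342,79,.007),("Tc",340,200,.012),("sh",340,160.5,.012)]}
print(P); d=P["nose"]-P["Tc"]; L=np.hypot(*d); print(L,np.degrees(np.arctan2(d[1],d[0])),"grip",P["Tc"]+d/L*.027, P["nose"]-d/L*.111, P["sh"]-d/L*.0225)
o=robot.get_obs(); print(o["position"],R.from_quat(o["tool_rot"]).as_matrix().round(3))
```

```text
{'nose': array([ 0.6061, -0.2639]), 'Tc': array([ 0.4788, -0.3189]), 'sh': array([ 0.5233, -0.2987])}
0.13867332115443112 23.36677194189217 grip [ 0.50358559 -0.30819138] [ 0.50420369 -0.30792433] [ 0.50264534 -0.30762385]
[ 0.49218554 -0.29326766  0.21277788] [[ 0.395 -0.917 -0.047]
 [-0.918 -0.396  0.005]
 [-0.023  0.041 -0.999]]
```

Call:
carry_out --steps '[[[0.6, -0.7, -1], 0, 0], [[0.6, -0.8, -2], 0, 0], [[0, 0, -2.5], 0, 0], [[0, 0, -2.5], 0, 0], [[0, 0, -2.5], 0, 0], [[0, 0, -2], 0, 0], [[0, 0, -1], 0, 0], [[0, 0, 0], 0, 0], [[0, 0, 0], 0, 0]]'

```text
time: 12.35
position: [0.5114, -0.2965, 0.0721]
tool_rot: [0.84, -0.543, -0.02, 0.01]
ft_force: [-0.1, -0.1, -0.5]
grip_width: 0.0869
```

Call:
carry_out --steps '[[[-0.7, -1.1, 0], -0.8, 0], [[0, 0, -1], 0, 0], [[0, 0, -1], 0, 0], [[0, 0, -1], 0, 0], [[0, 0, 0], 0, 0], [[0, 0, 0], 0, 0]]'

```text
time: 12.95
position: [0.5054, -0.3101, 0.0427]
tool_rot: [0.835, -0.549, -0.017, 0.01]
ft_force: [-1.3, -0.0, 0.2]
grip_width: 0.0871
```

Call:
carry_out --steps '[[[-0.1, 0.15, -0.8], 0, 0], [[0, 0, -0.7], 0, 0], [[0, 0, 0], 0, 0], [[0, 0, 0], 0, 0]]'

```text
time: 13.35
position: [0.5044, -0.3082, 0.0263]
tool_rot: [0.835, -0.549, -0.017, 0.01]
ft_force: [-0.6, -0.5, 0.2]
grip_width: 0.0868
```

Call:
carry_out --steps '[[[0, 0, -0.15], 0, 0.5], [[0, 0, 0], 0, 0.7], [[0, 0, 0], 0, 0.8], [[0, 0, 0], 0, 1], [[0, 0, 0], 0, 1], [[0, 0, 0], 0, 1], [[0, 0, 0], 0, 1], [[0, 0, 0], 0, 1]]'

```text
time: 14.15
position: [0.505, -0.3086, 0.0256]
tool_rot: [0.836, -0.549, -0.016, 0.01]
ft_force: [0.5, 1.4, 0.7]
grip_width: 0.0311
```

Call:
carry_out --steps '[[[0, 0, 0], 0, 1], [[0, 0, 0], 0, 1], [[0, 0, 0], 0, 1], [[0, 0, 0], 0, 1], [[0, 0, 0], 0, 1], [[0, 0, 0], 0, 1], [[0, 0, 0], 0, 1], [[0, 0, 0], 0, 1]]'

```text
time: 14.95
position: [0.505, -0.3086, 0.0256]
tool_rot: [0.836, -0.549, -0.016, 0.01]
ft_force: [-0.5, -0.4, 0.7]
grip_width: 0.0131
```

Call:
carry_out --steps '[[[0, 0, 1], 0, 1], [[0, 0, 1.5], 0, 1], [[0, 0, 1.5], 0, 1], [[0, 0, 1.5], 0, 1], [[0, 0, 1.5], 0, 1], [[0, 0, 1], 0, 1], [[0, 0, 0], 0, 1], [[0, 0, 0], 0, 1]]'

```text
time: 15.75
position: [0.5046, -0.3081, 0.114]
tool_rot: [0.836, -0.549, -0.015, 0.01]
ft_force: [-0.7, 0.1, -0.9]
grip_width: 0.0136
```

Call:
carry_out --steps '[[[0, 0.7, 0], 3, 1], [[0, 1, 0], 4, 1], [[0, 1, 0], 4, 1], [[0, 1, 0], 4, 1], [[0, 1, 0], 4, 1], [[0, 1, 0], 4, 1], [[0, 1, 0], 4, 1], [[0, 1, 0], 3, 1], [[0, 0, 0], 0, 1], [[0, 0, 0], 0, 1]]'

```text
time: 16.75
position: [0.5005, -0.2264, 0.1075]
tool_rot: [0.952, -0.305, -0.019, 0.012]
ft_force: [0.4, -1.0, -1.2]
grip_width: 0.0136
```

Call:
carry_out --steps '[[[0, 0.7, 0], 3, 1], [[0, 1, 0], 4, 1], [[0, 1, 0], 4, 1], [[0, 1, 0], 4, 1], [[0, 1, 0], 4, 1], [[0, 1, 0], 4, 1], [[0, 1, 0], 4, 1], [[0, 0.8, 0], 4, 1], [[0, 0, 0], 0, 1], [[0, 0, 0], 0, 1]]'

```text
time: 17.75
position: [0.5021, -0.1564, 0.1054]
tool_rot: [0.999, -0.037, -0.013, 0.018]
ft_force: [-0.3, 0.2, -0.9]
grip_width: 0.0133
```

Call:
carry_out --steps '[[[0.2, 0, 0.3], 1.6, 1], [[0, 0, 0], 0, 1], [[0, 0, 0], 0, 1], [[0, 0, 0], 0, 1]]'

```text
time: 18.15
position: [0.505, -0.1587, 0.1087]
tool_rot: [0.999, -0.025, -0.012, 0.018]
ft_force: [0.0, 1.3, -1.7]
grip_width: 0.0134
```

```bash
python3 tgt.py w7
python3 - <<'E'
from h import *
import pickle
o=robot.get_obs(); M=R.from_quat(o["tool_rot"]).as_matrix(); print(M.round(3)); M0=R.from_quat([.836,-.549,-.016,.010]).as_matrix()
a=np.radians(23.4); print("pin dir",M@M0.T@np.array([np.cos(a),np.sin(a),0]))
print("pin up",M@M0.T@[0,0,1])
c=save("side","pics/side7.png"); pickle.dump(c,open("cs.pkl","wb"))
im=cv2.imread("pics/side7.png")[150:250,240:440]
b=cv2.imread("pics/w7.png")
cv2.imwrite("pics/m7.png",np.vstack([cv2.resize(b[:270],(640,270)),cv2.resize(im,(640,320),interpolation=cv2.INTER_CUBIC)]))
E
```

```text
[ 0.50495489 -0.15866466  0.10866775] [177.84917989   1.38474625  -2.86228025]
[ 0.5117632  -0.07722941  0.24595476]
[[ 0.998 -0.049 -0.026]
 [-0.05  -0.998 -0.036]
 [-0.024  0.038 -0.999]]
pin dir [ 0.04983592  0.99875209 -0.00326117]
pin up [0.00855819 0.00283807 0.99995935]
```

View pics/m7.png

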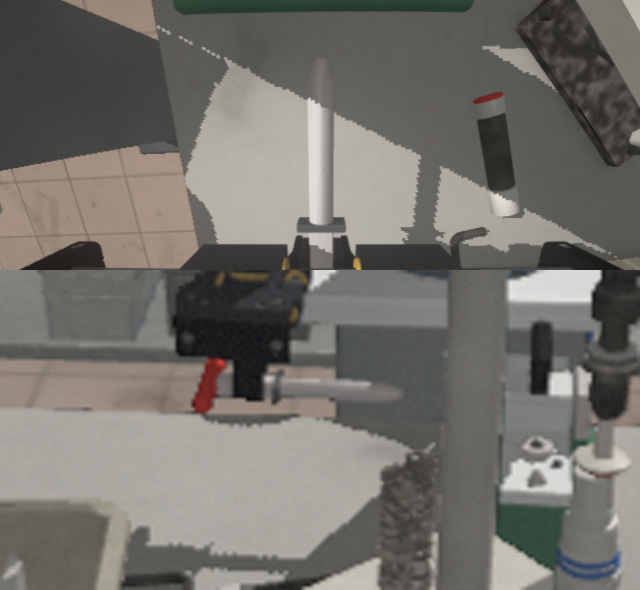

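Run:
```python
import pickle
from h import *
w=pickle.load(open("cw.pkl","rb")); s=pickle.load(open("cs.pkl","rb"))
print("tip",at(w,321,59,.09),"sh",at(w,321,225,.09))
for (uw,us) in (((321,59),(365,188.4)),((321,225),(240+272/3.2,150+(387-270)/3.2))):
    A=[];b=[]
    for c,(u,v) in((w,uw),(s,us)):
        e,d=ray(c,u,v); d/=np.linalg.norm(d); Pm=np.eye(3)-np.outer(d,d); A.append(Pm); b.append(Pm@e)
    print("tri",np.linalg.lstsq(np.vstack(A),np.hstack(b),rcond=None)[0])
j=R.from_euler('z',-.046).as_matrix(); o=np.array([.5135,.0433,0])
print("jig edge corners pred",[proj(w,o+j@np.array(p)) for p in([-.108,-.048,.014],[.108,-.048,.014])])
```

```text
tip [ 0.5093 -0.051   0.09  ] sh [ 0.5049 -0.1395  0.09  ]
tri [ 0.50930303 -0.0508869   0.09129121]
tri [ 0.50479213 -0.14056765  0.09018398]
jig edge corners pred [array([174. ,  11.2]), array([475.8,   7.6])]
```

Call:
carry_out --steps '[[[0.05, 1, 0], 0, 1], [[0.05, 1, 0], 0, 1], [[0.05, 1, 0], 0, 1], [[0.05, 1, 0], 0, 1], [[0.05, 0.8, 0], 0, 1], [[0, 0, 0], 0, 1], [[0, 0, 0], 0, 1], [[0, 0, 0], 0, 1]]'

```text
time: 19.05
position: [0.507, -0.1045, 0.1086]
tool_rot: [0.999, -0.024, -0.013, 0.018]
ft_force: [0.7, 0.3, -0.5]
grip_width: 0.0135
```

```bash
cat > p.py <<'E'
from h import *
o=robot.get_obs(); M=R.from_quat(o["tool_rot"]).as_matrix(); M1=R.from_quat([.999,-.025,-.012,.018]).as_matrix()
r=M1.T@(np.array([.5093,-.051,.0905])-[.505,-.1587,.1087]); d=M1.T@np.array([.0498,.9988,-.003])
t=o["position"]+M@r; j=R.from_euler('z',-.046).as_matrix()
print("TCP",o["position"],"tip in jig",(j.T@(t-[.5135,.0433,0])).round(4),"dir",(j.T@M@d).round(4),o["ft_force"])
E
python3 p.py
```

```text
TCP [ 0.50702096 -0.10448075  0.10858182] tip in jig [-0.0007 -0.0401  0.0904] dir [ 0.001   1.     -0.0033] [ 0.71389945  0.28219558 -0.49265152]
```

Tip is 4 mm short of the ear and well centred; going in.

Call:
carry_out --steps '[[[0.06, 0.6, 0], 0, 1], [[0.05, 1, 0], 0, 1], [[0.05, 1, 0], 0, 1], [[0.05, 0.6, 0], 0, 1], [[0, 0, 0], 0, 1], [[0, 0, 0], 0, 1]]'

```text
time: 19.65
position: [0.5094, -0.0701, 0.1086]
tool_rot: [0.999, -0.024, -0.013, 0.018]
ft_force: [-0.2, 0.2, -1.2]
grip_width: 0.0134
```

```bash
python3 p.py
```

```text
TCP [ 0.50937075 -0.07013477  0.10857001] tip in jig [ 0.0002 -0.0057  0.0903] dir [ 0.0019  1.     -0.0034] [-0.23093428  0.22951142 -1.21973202]
```

Call:
carry_out --steps '[[[0.02, 0.8, 0], 0, 1], [[0.04, 0.9, 0], 0, 1], [[0.04, 0.9, 0], 0, 1], [[0.04, 0.9, 0], 0, 1], [[0.03, 0.6, 0], 0, 1], [[0, 0, 0], 0, 1], [[0, 0, 0], 0, 1]]'

```text
time: 20.35
position: [0.5112, -0.0252, 0.1086]
tool_rot: [0.999, -0.024, -0.013, 0.018]
ft_force: [0.2, 0.1, -1.1]
grip_width: 0.0135
```

```bash
python3 p.py
```

```text
TCP [ 0.51117523 -0.02519535  0.10858605] tip in jig [-0.0001  0.0392  0.0903] dir [ 0.0014  1.     -0.0034] [ 0.18459409  0.06661794 -1.10869312]
```

Call:
carry_out --steps '[[[0.02, 0.5, 0], 0, 1], [[0.02, 0.35, 0], 0, 1], [[0, 0, 0], 0, 1], [[0, 0, 0], 0, 1]]'

```text
time: 20.75
position: [0.5117, -0.0165, 0.1086]
tool_rot: [0.999, -0.024, -0.013, 0.018]
ft_force: [0.4, 0.0, -1.1]
grip_width: 0.0132
```

Call:
carry_out --steps '[[[0, 0.2, 0], 0, 1], [[0, 0, 0], 0, 1], [[0, 0, 0], 0, 1]]'

```text
time: 21.05
position: [0.5118, -0.0147, 0.1086]
tool_rot: [0.999, -0.025, -0.013, 0.018]
ft_force: [-0.3, 0.1, -1.8]
grip_width: 0.0132
```

No contact yet; creep until the shoulder meets the ear.

Call:
carry_out --steps '[[[0, 0.2, 0], 0, 1], [[0, 0, 0], 0, 1], [[0, 0, 0], 0, 1]]'

```text
time: 21.35
position: [0.5119, -0.0143, 0.1087]
tool_rot: [0.999, -0.024, -0.013, 0.02]
ft_force: [-0.7, 0.4, -1.4]
grip_width: 0.0134
```

Call:
carry_out --steps '[[[0, 0.15, 0], 0, 1], [[0, 0, 0], 0, 1], [[0, 0, 0], 0, 1]]'

```text
time: 21.65
position: [0.5119, -0.0142, 0.1088]
tool_rot: [0.999, -0.023, -0.013, 0.021]
ft_force: [-0.8, -1.1, -1.4]
grip_width: 0.0134
```

Call:
carry_out --steps '[[[0, 0, 0], 0, 0.8], [[0, 0, 0], 0, 0.5], [[0, 0, 0], 0, 0.3], [[0, 0, 0], 0, 0.3], [[0, 0, 0], 0, 0.3]]'

```text
time: 22.15
position: [0.5123, -0.013, 0.1093]
tool_rot: [0.999, -0.024, -0.012, 0.02]
ft_force: [-1.0, -0.5, 0.6]
grip_width: 0.0412
```

Call:
carry_out --steps '[[[0, 0, 0.7], 0, 0.3], [[0, 0, 1.5], 0, 0.3], [[0, -0.5, 3], 0, 0.3], [[0, -1, 4], 0, 0], [[0, -2, 4], 0, 0], [[0, -2, 0], 0, 0], [[0, 0, 0], 0, 0], [[0, 0, 0], 0, 0]]'

```text
time: 22.95
position: [0.5111, -0.0685, 0.2496]
tool_rot: [0.999, -0.023, -0.012, 0.021]
ft_force: [-0.2, 0.1, -0.6]
grip_width: 0.0854
```

```bash
python3 tgt.py w8
python3 - <<'E'
from h import *
b=cv2.imread("pics/w8.png")[:300]; c=save("side","pics/side8.png")
im=cv2.imread("pics/side8.png")[165:245,330:450]
cv2.imwrite("pics/m8.png",np.vstack([b,cv2.resize(im,(450,300),interpolation=cv2.INTER_CUBIC,dst=None)[:, :, :] if 0 else cv2.copyMakeBorder(cv2.resize(im,(450,300),interpolation=cv2.INTER_CUBIC),0,0,0,190,0)]))
E
```

```text
[ 0.51090284 -0.06837839  0.24926328] [177.61098003   1.31955604  -2.63703638]
[0.51731945 0.01353892 0.38654666]
```

View pics/m8.png

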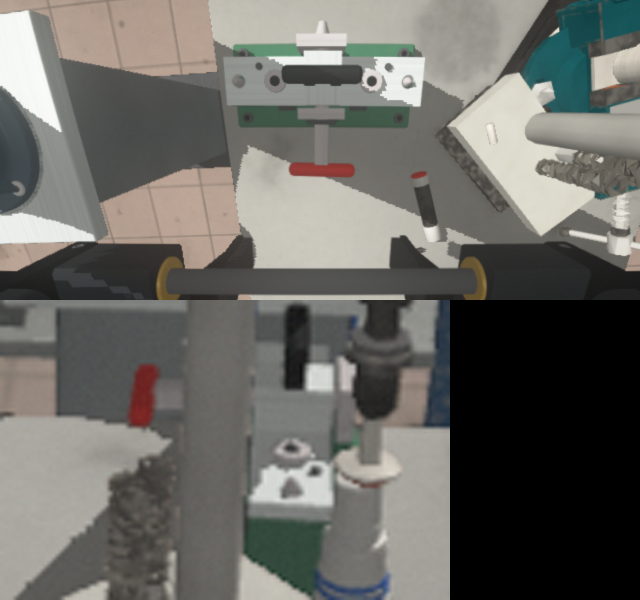

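Run:
```python
import pickle
from h import *
w=pickle.load(open("cw.pkl","rb")); j=R.from_euler('z',-.046).as_matrix()
for n,u,v,z in(("tip",321,22,.09),("T",321,170,.093),("dowL",239,80,.084),("dowR",408,82,.084),("sh",321,111,.09)): print(n,(j.T@(at(w,u,v,z)-[.5135,.0433,0])).round(4))
```

```text
tip [-0.0014  0.0499  0.09  ]
T [-0.0013 -0.0869  0.093 ]
dowL [-0.0828  0.0014  0.084 ]
dowR [ 0.0838 -0.0007  0.084 ]
sh [-0.0014 -0.0283  0.09  ]
```

Tip at 49.9 mm and T-bar at −87 mm (expected 50 and −88): the pin is home. Handing in.

```bash
python3 -c "
from rig import robot
print(robot.hand_in())"
```

```text
the job is handed in; nothing more can be done
None
```

The drill plate is on the jig's dowels and the lock pin is pushed home through both ears and the boss, from the jig's −y side. I handed the job in at about 23 s; the hand-in gives no verdict.

**Last checks**
- **Plate:** both dowels show through the plate's holes. In the last picture they measured at x = −83 and +84 mm (nominal ±86) and y within 1.5 mm. I did not measure the plate's height or tilt after release. Contact came at the expected height as I lowered it.
- **Pin:** the tip measured 49.9 mm past the jig's middle (nominal 50) and 1.4 mm off the bore's axis. The T-bar measured 87 mm out on the near side (nominal 88), and the arm stopped advancing where the shoulder should meet the ear.
- **Gripper:** open and clear of everything.
- **Bystanders:** I never touched them. The plug gauge looks undisturbed in the last picture; the tin and the hex key were outside it, and I last saw them in place before gripping the pin.

**Disagreements**
- The wrist force stayed near zero while the arm stalled at the shoulder, so "home" rests on position and the picture, not on force.
- One look-up, for the shoulder, put it 28 mm from the jig's middle instead of 36–41 mm. I took that as a misread pixel, since the tip and the T-bar agree with each other.
- The tool stayed tilted by about 1–2.5° after fast moves.

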